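# Pin the backplate and poise the rivet punch

## Robot

A 6-joint arm with a two-finger parallel gripper is mounted at the origin on the work surface. World frame = base frame: x ahead of the robot, y to its left, z up, the work surface at z = 0. Lengths are in m, angles in rad, forces in N, time in s.
With the tool pointing down it reaches from about 0.275 to 0.75 m from the base axis. Payload 10.2 kg.
Tool frame: the origin (TCP) lies at the very end of the fingers, on their centre line; the grasp point (between the pads) lies 19 mm behind it (arm.grip_depth is the distance from the TCP to the grasp point, in m); z points along the fingers, y is the line along which they close (so a half turn about z gives the same grasp; the last joint's range is limited). The gripper opens to 85 mm and grips with 20 to 120 N. Pads are 22 mm wide; open, the fingers measure 114 mm over their backs; the gripper's body (76 mm by 85 mm) begins 54 mm behind the grasp point. The pads swing forward as they close: fully open they stand 13 mm farther back than shut.
Start: joints at [1.095, 0.313, 1.498, -0, 1.331, -0.223], TCP at [0.131, 0.508, 0.201] pointing down, gripper open.
Joint ranges: [-2.94, 2.94], [-0.97, 2.17], [0.19, 2.56], [-1.23, 4.37], [0.02, 3.11], [-2.88, 2.88]. Speed limits (rad/s): [2.39, 2.39, 3.01, 3.14, 3.14, 3.14].

## Interface

Orientations are given as a unit quaternion [x, y, z, w].
In Python, from station import monitor, optics, finish_job, arm gives the robot as it stands.
- The arm moves only by the shell command python3 -m pendant 'ROWS' [FORCE]. ROWS is JSON, a list of rows, each a list of 3 entries, a list of its own where there are three numbers: the turn, a rotation vector about the tool's x, y, z in degrees, then the shift along the tool's x, y, z in mm, then the closure, from 0 (fully open) to 1 (shut). In form: [[[rx, ry, rz], [dx, dy, dz], gripper], ...]. A call has 1 to 12 rows; each row shifts and turns the commanded pose from where the row before left it, along the tool's axes as they then stand; what a row does not reach is not made up. A row lasts 1/10 s, in which the tool goes at most 50 mm and 8.59 degrees, less where a joint would pass 70% of its speed; a pose out of reach is approached as far as the arm can. A call is refused whole if a number of a shift passes 50 or a number of a turn 8.59, either way. A call with a gripper value outside its range is refused whole. The fingers move at their own pace and stop on an object; FORCE is the grip in N (left out, the last holds). Time passes only in rows, so rows that do not move let the fingers close. It gives the time, the measured TCP pose, the force, the opening and the grip force at its end, in the units of the state.
- monitor.read_state(): the state, without advancing time (a new reading comes with each control period).
- optics.read_camera(name): name is "side" or "top" or "wrist"; returns a dict with "frame" (480x640x3 uint8, red, green, blue), "mtx" (3x3 intrinsics, pixels), "dist_coeffs" ([k1, k2, p1, p2, k3] as OpenCV has them; the pictures are not rectified), "xyz" and "attitude" of the camera in the world; the wrist camera has in their place "T_tool_cam" (4x4, takes a point from camera to tool coordinates, whose origin is the TCP and whose axes are the flange's). Camera axes: x right, y down, z forward; pixel columns grow to the right and rows downward; lengths in m; the calibration is good to about 2 mm. A picture is of the moment at which its call begins: read the wrist's pose just before it. There is no depth.
- finish_job(): hands the job in; it is judged then, once.
The state is a dict: "time": time; "joint_positions": joint angles; "qvel": joint speeds; "joint_torque": joint torques, N m; "eef_pos": TCP position; "orientation": TCP orientation; "force": force on the tool from outside, world axes, zero at the start; "wrist_torque": the same for the moment, N m; "finger_gap": finger opening in m; "grasp_force": force on a finger pad.
Only numpy, scipy, OpenCV 4.12 (cv2) and the standard library are available. Lean on these libraries where they do the work, as an engineer would, in place of code of your own. Each camera call takes 0.05 s, during which the arm holds its last target. There are 200 camera calls.

## Task

Pick up the aluminium backplate by its upright lug and lower it, without dropping it, over the two locating pins of the wooden block until it lies flush on the wood (either way round), and let go of it. Then draw the punch with the square body out of its sloping stand, turn it upright with its nose pointing straight down, and finish while holding it still in the gripper, its nose about 50 mm above the small rivet hole beside the plate's lug, touching nothing else. Leave the round-bodied punch and all the other things on the bench where they are.

Things in the scene. Friction and masses are not known exactly. Their poses are not given: they have to be found in the camera images.
- plate: loose aluminium backplate, 140 (x) x 64 (y) x 8 mm, 0.18 to 0.33 kg, lying flat, lug up; origin at the centre of its underside, z up. On its x axis: pin holes 12.5 mm across at x = +52 and -52 mm, a rivet hole 9 mm across at x = +34 mm. In its middle stands the lug, 44 mm along x, 12 mm thick along y, top 43 mm above the underside: grip it here, fingers closing along y
- rivet_hole (a point): mouth of the plate's small rivet hole, on the plate's upper face, between the lug and one pin hole (34 mm from the plate's centre)
- block: wooden assembly block fixed to the bench, 170 (x) x 90 (y) x 45 mm high, origin at the centre of its underside, z up. Two steel locating pins 10 mm across stand at x = +52 and -52 mm, y = 0, rising 18 mm above its top, the last 5 mm tapered to 5 mm across
- block_top (a point): centre of the block's upper face, midway between the pins: where the centre of the plate's underside belongs; axes as the block's
- stand: two-place punch stand, fixed: grey base 110 (x) x 170 (y) x 8 mm, origin at the centre of its underside, z up. Two square steel tubes, 27 mm outside, 19 mm inside, 66 mm deep, at y = +50 and -50 mm, lean 30 degrees from vertical with their mouths up and towards the stand's -x side (the robot); mouth centres at x = -20, z = 85 mm. Which punch is in which tube varies
- punch: loose steel punch with a SQUARE body, 0.26 to 0.4 kg, 135 mm long, in a tube, leaning about 33 degrees. Origin at its nose, z along its axis to the head. Round shank 16 mm across to z = 60 mm (in the tube), collar 30 mm across to z = 65 (on the tube's rim), body 24 x 24 mm to z = 125, flats facing its x and y (its y is level in the stand), head 18 mm across to z = 135. 65 mm of draw clears it
- punch_nose (a point): the punch's nose, its lowest point in the stand
- punch_grip (a point): on the punch's axis, 97 mm from the nose, midway along the square part, the place to grip
- round_punch: the other punch in the stand, to be left: same shank and collar as the wanted one, but a round body 22 mm across with a mushroom head 34 mm across; 124 mm long, origin at its nose, z towards its head
- offcut: bystander: offcut of aluminium angle, 90 x 30 x 30 mm, origin under its centre
- strap: bystander: flat steel strap 110 x 25 x 5 mm, no lug, origin under its centre
- tin: bystander: closed metal tin, 70 mm across, 60 mm high, origin under its centre
- oil: bystander: white oil bottle, 52 mm across, 130 mm high, origin under its centre
- collar: bystander: steel shaft collar (ring) 44 mm across, 16 mm high, origin under its centre
- hammer: bystander: hammer lying at the back of the bench, along its x
Mind the look-alikes: they are no part of the job. Leave any purple look-alike of the plate alone.

How it is judged:
On the way, in this order (a step that is already met when the one before it is completed fails the run):
1. the plate lies flush on the block over both pins and is let go (z of plate in the frame of block_top between -0.003 and 0.003 m and horizontal distance between plate and block_top below 0.004 m and angle between plate's own z axis and vertical below 0.05 rad and angle between the x axis of plate and the x axis of block, either way round below 0.06 rad and contact force between plate and the fingers below 0.1 N), for 0.2 s.
2. the square punch is drawn clear of its tube in the gripper (distance of punch_nose from where it was at the start of the episode above 0.065 m and contact force between punch and the fingers above 2 N and contact force between punch and stand below 0.1 N), for 0.1 s.
At the end, for the whole second after the job is handed in: Plate let go, flush on the block: within 3 mm in height, 4 mm sideways, 0.06 rad in turn (either way round), tilt under 0.05 rad. Square punch held still by the fingers alone, nose down, upright within 8 degrees, nose within 12 mm sideways of the rivet hole and 25 to 80 mm above it (all of step 1 and angle between punch's own z axis and vertical below 0.14 rad and horizontal distance between punch_nose and rivet_hole below 0.012 m and z of punch_nose in the frame of rivet_hole between 0.025 and 0.08 m and contact force between punch and the fingers above 2 N and contact force between punch and plate below 0.1 N and contact force between punch and block below 0.1 N and contact force between punch and stand below 0.1 N and linear speed of punch below 0.03 m/s and angular speed of punch below 0.2 rad/s); the arm keeps its last pose, push and grip.
It fails at once if the plate is let go above the pins (dropped on the block) (contact force between plate and the fingers below 0.1 N and horizontal distance between plate and block_top below 0.08 m and z of plate in the frame of block_top above 0.022 m).
It fails at once if the round punch or another bystander is moved more than 30 mm (distance of any of round_punch, offcut, strap, tin, oil, collar, hammer from where it was at the start of the episode above 0.03 m).
It also fails if it takes over 61 s, if anything falls off the work surface, if the arm or the gripper's body presses on something with over 40 N, if the wrist force passes 120 N, or if a joint passes its speed limit or range.

## Working session

There is one attempt and no reset: what is moved stays moved. The work goes in short steps, Python scripts to look and compute and a shell command to move; the robot and the scene stay as the last step left them, time stands still between calls to the robot, and variables do not carry over. Pictures are saved under pics/ and viewed, at most 10 in all, crops included, and the job is handed in when it is done.

```bash
mkdir -p pics; ls
cat > h.py <<'E'
import numpy as np, cv2
from scipy.spatial.transform import Rotation as R
from station import monitor, optics, finish_job, arm
E
python3 - <<'E'
from h import *
import pickle
s=monitor.read_state(); print(s)
d={}
for n in ("side","top","wrist"):
    c=optics.read_camera(n); d[n]=c
    cv2.imwrite(f"pics/{n}0.png",c["frame"][:,:,::-1])
    print(n,{k:np.round(np.array(v),4).tolist() for k,v in c.items() if k!="frame"})
pickle.dump((s,d),open("d0.pkl","wb"))
E
```

```text
pics
{'time': 0.0, 'joint_positions': array([ 1.09459621e+00,  3.13459917e-01,  1.49842349e+00,  3.87594791e-06,
        1.33101334e+00, -2.23430990e-01]), 'qvel': array([-0.00070588, -0.00066941, -0.00220864,  0.00163264, -0.0016021 ,
        0.00232661]), 'joint_torque': array([-1.41092904e-03, -4.12269080e+01, -2.59735537e+01, -2.82953542e-04,
        4.11071276e-03,  2.54248113e-05]), 'eef_pos': array([0.13118371, 0.50804315, 0.20023515]), 'orientation': array([ 1.26048804e-01,  9.92023827e-01, -6.11910421e-04, -2.25240416e-04]), 'force': array([-0.99141036, -0.06423334, -0.11175551]), 'wrist_torque': array([ 0.01808312,  0.00896076, -0.01915975]), 'grasp_force': 0.0, 'finger_gap': 0.08557525756780128}
side {'mtx': [[586.7117, 0.0, 324.375], [0.0, 586.7117, 243.14], [0.0, 0.0, 1.0]], 'dist_coeffs': [-0.1079, 0.0, 0.0, 0.0, 0.0], 'xyz': [-0.0656, -0.6696, 0.8415], 'attitude': [0.8405, -0.3226, 0.1602, -0.4047]}
top {'mtx': [[468.5016, 0.0, 325.2764], [0.0, 468.5016, 241.1044], [0.0, 0.0, 1.0]], 'dist_coeffs': [-0.0825, 0.0, 0.0, 0.0, 0.0], 'xyz': [0.394, 0.0239, 1.0141], 'attitude': [-0.704, 0.7046, -0.0619, 0.0642]}
wrist {'mtx': [[404.4853, 0.0, 321.4418], [0.0, 404.4853, 232.5382], [0.0, 0.0, 1.0]], 'dist_coeffs': [-0.0716, 0.0, 0.0, 0.0, 0.0], 'T_tool_cam': [[0.0001, -0.951, -0.3091, 0.0794], [1.0, -0.0002, 0.0008, -0.0003], [-0.0008, -0.3091, 0.951, -0.1732], [0.0, 0.0, 0.0, 1.0]]}
```

View pics/top0.png

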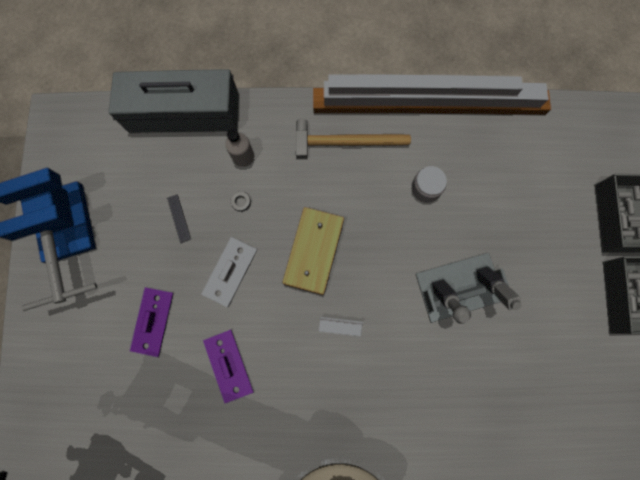

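View pics/side0.png

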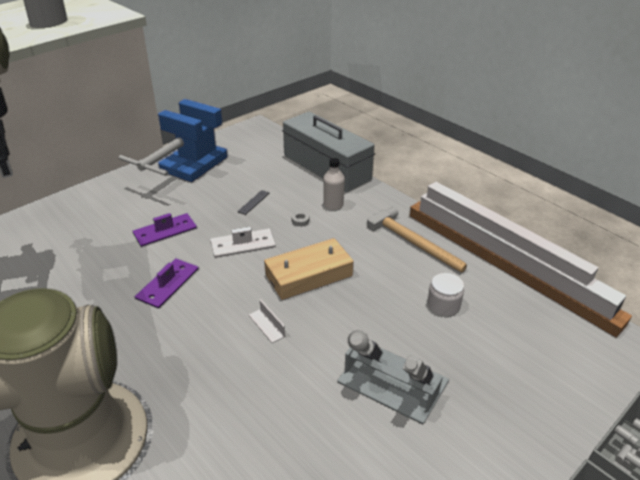

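The top view shows the bare aluminium plate at about (229,272), its purple look-alikes below it, the wooden block at (314,251) and the stand at (465,287). The mushroom head is at (460,315) on the left tube, so the square punch is on the right, at about (500,285). I'll zoom in on these.

Run:
```python
from h import *
import pickle
s,d=pickle.load(open("d0.pkl","rb"))
def t(n,x,y,w,h): return cv2.resize(d[n]["frame"][y:y+h,x:x+w,::-1],(400,300),interpolation=cv2.INTER_CUBIC)
im=np.vstack([np.hstack([t("top",195,200,160,120),t("top",410,240,120,90)]),np.hstack([t("side",200,210,160,120),t("side",330,320,128,96)])])
im=np.clip(im*1.6,0,255).astype(np.uint8)
cv2.imwrite("pics/c1.png",im)
```

```text
(no output)
```

View pics/c1.png

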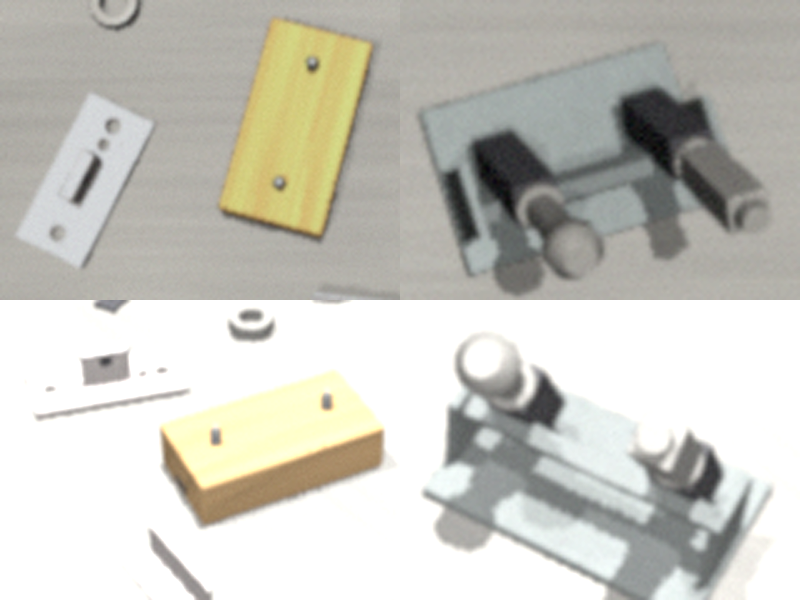

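The crops (tile coordinates) show the plate's pin holes at (113,126) and (58,232), with the rivet hole at (104,144). The block's pins are at (312,63) and (279,183). The square punch is in the right tube with its head at (753,212), and the stand base corners are at (420,108), (662,43) and (470,272).

```bash
cat >> h.py <<'E'
def campose(c,s=None):
    if "xyz" in c: return R.from_quat(c["attitude"]).as_matrix(),np.array(c["xyz"])
    Rt=R.from_quat(s["orientation"]).as_matrix(); T=np.array(c["T_tool_cam"])
    return Rt@T[:3,:3], Rt@T[:3,3]+s["eef_pos"]
def ray(c,px,s=None):
    M,o=campose(c,s)
    u=cv2.undistortPoints(np.array(px,float).reshape(-1,1,2),np.array(c["mtx"]),np.array(c["dist_coeffs"]))[:,0]
    return o,np.c_[u,np.ones(len(u))]@M.T
def onz(c,px,z,s=None):
    o,r=ray(c,px,s); return o+r*((np.array(z)-o[2])/r[:,2])[:,None]
def proj(c,P,s=None):
    M,o=campose(c,s); q=(np.atleast_2d(P)-o)@M
    return cv2.projectPoints(q,np.zeros(3),np.zeros(3),np.array(c["mtx"]),np.array(c["dist_coeffs"]))[0][:,0]
E
python3 - <<'E'
from h import *
import pickle
s,d=pickle.load(open("d0.pkl","rb"))
np.set_printoptions(precision=4,suppress=True)
t1=lambda p:np.array(p)/2.5+[195,200]
t2=lambda p:(np.array(p)-[400,0])/3.3333+[410,240]
c=d["top"]
def rep(n,P,hint=0):
    print(n,P.tolist() if 0 else P)
h=onz(c,t1([(113,126),(58,232),(104,144)]),.008); print("plate holes",h,"mid",h[:2].mean(0),"yaw",np.degrees(np.arctan2(*(h[0]-h[1])[1::-1])),np.linalg.norm(h[0]-h[1]))
k=onz(c,t1([(92,94),(155,121),(81,268),(17,235)]),.008); print("corner mid",k.mean(0))
p=onz(c,t1([(312,63),(279,183)]),.060);print("pins",p,p.mean(0),np.degrees(np.arctan2(*(p[0]-p[1])[1::-1])),np.linalg.norm(p[0]-p[1]))
k=onz(c,t1([(273,18),(373,42),(321,238),(221,208)]),.045); print("blk corner mid",k.mean(0))
b=onz(c,t2([(420,108),(662,43),(470,272)]),.008); print("stand",b,np.linalg.norm(b[0]-b[1]),np.linalg.norm(b[0]-b[2]),"centre",(b[1]+b[2])/2)
yv=b[0]-b[1]; yaw=np.degrees(np.arctan2(yv[1],yv[0]))-90; print("yaw",yaw)
E
```

```text
plate holes [[0.5552 0.2127 0.008 ]
 [0.4628 0.2577 0.008 ]
 [0.5393 0.2201 0.008 ]] mid [0.509  0.2352 0.008 ] yaw -25.9260928164079 0.10275457080118526
corner mid [0.5088 0.2345 0.008 ]
pins [[0.5999 0.0383 0.06  ]
 [0.4995 0.0652 0.06  ]] [0.5497 0.0518 0.06  ] -14.985214931517445 0.1038667635061277
blk corner mid [0.5499 0.0508 0.045 ]
stand [[ 0.5066 -0.169   0.008 ]
 [ 0.5489 -0.3309  0.008 ]
 [ 0.4012 -0.1979  0.008 ]] 0.16733014392026466 0.10928099264280555 centre [ 0.475  -0.2644  0.008 ]
yaw 14.64038389348822
```

```bash
cat >> h.py <<'E'
np.set_printoptions(precision=4,suppress=True)
PL=np.array([.509,.235]); PYAW=-25.9; BL=np.array([.5497,.0515]); BYAW=-15.0
def toolR(yaw,tilt=0):
    "tool y along the y of a frame turned by yaw, z down, then leaned tilt deg so z points ahead (+x of that frame)"
    F=R.from_euler("z",yaw,degrees=True)*R.from_euler("y",-tilt,degrees=True)
    return F*R.from_matrix(np.diag([-1,1,-1]))
def plan(pos,Rt):
    s=monitor.read_state(); Rc=R.from_quat(s["orientation"])
    w=(Rc.inv()*Rt).as_rotvec(degrees=True)
    d=(np.array(pos)-s["eef_pos"])*1e3
    print("t",s["time"],"turn",w.round(2),"shift after turn",Rt.inv().apply(d).round(1),"shift before turn",Rc.inv().apply(d).round(1),"gap",s["finger_gap"],"F",s["force"].round(1))
E
python3 - <<'E'
from h import *
plan([*PL,.16],toolR(PYAW))
E
```

```text
t 0.15 turn [-0.06 -0.01 11.42] shift after turn [-459.2  -80.7   40.4] shift before turn [-434.1 -169.9   40.4] gap 0.08535930703156645 F [0.1 0.6 0.1]
```

```bash
python3 -m pendant '[[[0,0,5.7],[0,0,0],0],[[0,0,5.7],[0,0,0],0],[[0,0,0],[-46,-8,4],0],[[0,0,0],[-46,-8,4],0],[[0,0,0],[-46,-8,4],0],[[0,0,0],[-46,-8,4],0],[[0,0,0],[-46,-8,4],0],[[0,0,0],[-46,-8,4],0],[[0,0,0],[-46,-8,4],0],[[0,0,0],[-46,-8,4],0],[[0,0,0],[-46,-8,4],0],[[0,0,0],[-46,-8,4],0]]' 60
python3 -m pendant '[[[0,0,0],[0,0,0],0],[[0,0,0],[0,0,0],0],[[0,0,0],[0,0,0],0]]'
python3 - <<'E'
from h import *
import pickle
plan([*PL,.16],toolR(PYAW))
s=monitor.read_state(); c=optics.read_camera("wrist"); pickle.dump((s,c),open("w1.pkl","wb"))
cv2.imwrite("pics/w1.png",c["frame"][:,:,::-1])
th=np.radians(PYAW)
F=np.array([[np.cos(th),np.sin(th)],[-np.sin(th),np.cos(th)]])
for x in (52,-52,34): print(x,proj(c,[*(PL+np.array([x*1e-3,0])@F),.008],s))
for x in (52,-52):
  th=np.radians(BYAW);F=np.array([[np.cos(th),np.sin(th)],[-np.sin(th),np.cos(th)]])
  print(x,proj(c,[*(BL+np.array([x*1e-3,0])@F),.063],s))
E
```

```text
time: 1.35
eef_pos: [0.5115, 0.2341, 0.1605]
orientation: [0.224, 0.975, -0.0, -0.0]
force: [0.9, 1.5, 0.7]
finger_gap: 0.0856
grasp_force: 0.0
time: 1.65
eef_pos: [0.5095, 0.2362, 0.1608]
orientation: [0.224, 0.975, -0.0, -0.0]
force: [-0.0, 0.0, 0.1]
finger_gap: 0.085
grasp_force: 0.0
t 1.65 turn [-0.01 -0.03  0.07] shift after turn [-0.1 -1.3  0.8] shift before turn [-0.1 -1.3  0.8] gap 0.08502416454472797 F [-0.   0.   0.1]
52 [[319.9554 260.6829]]
-52 [[319.9797 138.2982]]
34 [[319.9579 241.0777]]
52 [[157.8081 411.0078]]
-52 [[114.2304 303.5368]]
```

View pics/w1.png

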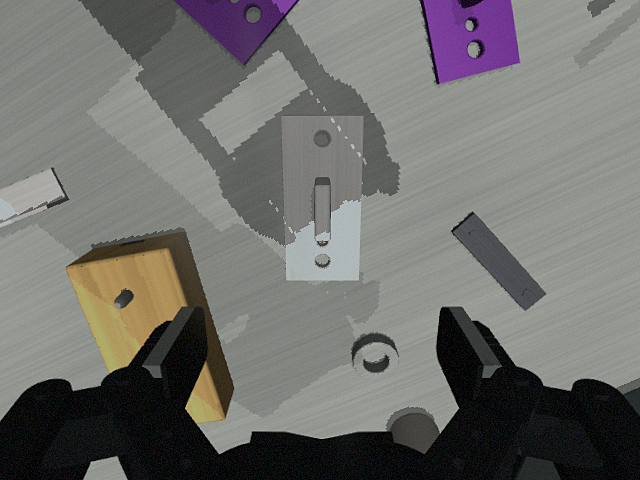

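The wrist view shows the holes at (322,260) and (322,138), 2 px from where I predicted. The grip is centred along x, so I'll descend and grip.

```bash
python3 -m pendant '[[[0,0,0],[0,0,40],0],[[0,0,0],[0,0,40],0],[[0,0,0],[0,0,35],0],[[0,0,0],[0,0,20],0],[[0,0,0],[0,0,10],0],[[0,0,0],[0,0,0],0],[[0,0,0],[0,0,0],1],[[0,0,0],[0,0,0],1],[[0,0,0],[0,0,0],1],[[0,0,0],[0,0,0],1],[[0,0,0],[0,0,0],1],[[0,0,0],[0,0,0],1]]' 60
python3 -m pendant '[[[0,0,0],[0,0,0],1],[[0,0,0],[0,0,0],1],[[0,0,0],[0,0,0],1],[[0,0,0],[0,0,-5],1],[[0,0,0],[0,0,-20],1],[[0,0,0],[0,0,-40],1],[[0,0,0],[0,0,-40],1],[[0,0,0],[0,0,-30],1],[[0,0,0],[0,0,0],1],[[0,0,0],[0,0,0],1]]'
python3 - <<'E'
from h import *
plan([*BL,.15],toolR(BYAW))
E
```

```text
time: 2.9
eef_pos: [0.5103, 0.2355, 0.0159]
orientation: [0.224, 0.975, 0.0, 0.0]
force: [0.7, -0.2, 0.4]
finger_gap: 0.0002
grasp_force: 0.0
time: 3.9
eef_pos: [0.5102, 0.2355, 0.151]
orientation: [0.224, 0.975, 0.0, 0.0]
force: [0.0, -0.4, -0.5]
finger_gap: 0.0002
grasp_force: 0.0
t 3.9 turn [  0.02   0.03 -10.88] shift after turn [ -85.8 -167.5    1. ] shift before turn [-115.9 -148.3    1. ] gap 0.00016305182176158786 F [ 0.  -0.4 -0.5]
```

The fingers shut fully, so they missed the lug. I'll take another look.

Run:
```python
from h import *
import pickle
s=monitor.read_state(); d={n:optics.read_camera(n) for n in("top","side","wrist")}; pickle.dump((s,d),open("d1.pkl","wb"))
a=[cv2.resize(d["top"]["frame"][180:330,170:370],(400,300)),cv2.resize(d["side"]["frame"][160:310,130:330],(400,300)),cv2.resize(d["wrist"]["frame"],(400,300))]
im=np.vstack([np.hstack(a[:2]),np.hstack([a[2],a[2]*0])])
cv2.imwrite("pics/c2.png",np.clip(im[:,:,::-1]*1.3,0,255).astype(np.uint8))
```

```text
(no output)
```

View pics/c2.png

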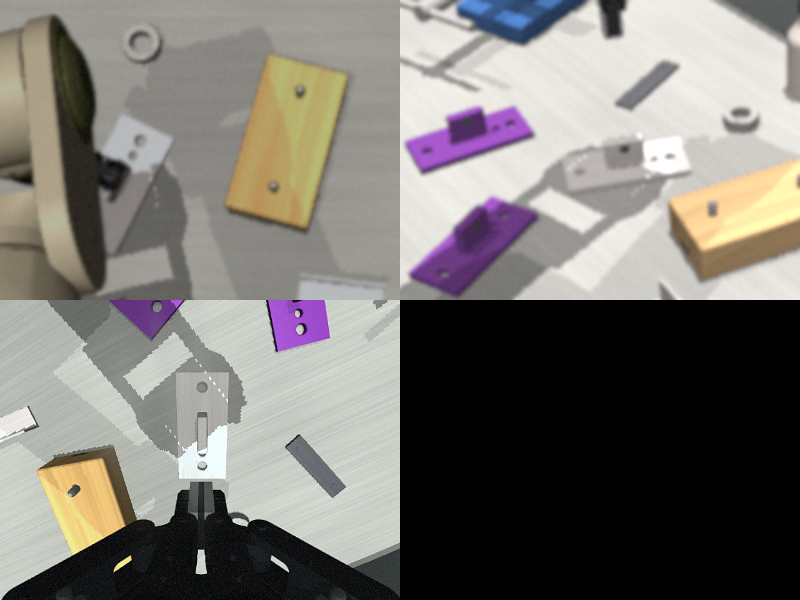

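Run:
```python
from h import *
import pickle
s,d=pickle.load(open("d1.pkl","rb"))
Rt=R.from_quat(s["orientation"]).as_matrix()
for dz in (0,-.02,-.05): 
    P=s["eef_pos"]+Rt[:,2]*dz
    for n in d: print(dz,n,proj(d[n],P,s))
print("black spot at z .15-.25",[onz(d["top"],[(225,265)],z)[0] for z in(.15,.2,.25)])
c=d["wrist"];im=cv2.cvtColor(c["frame"],cv2.COLOR_RGB2GRAY)
crop=c["frame"][260:420,240:400,::-1]; cv2.imwrite("pics/w2.png",np.hstack([cv2.resize(np.clip(crop*2.0,0,255).astype(np.uint8),(400,400)),cv2.resize(d["top"]["frame"][220:320,180:280,::-1],(400,400))]))
```

```text
0 top [[213.4395 262.0773]]
0 side [[237.0938 188.8763]]
0 wrist [[321.8821 279.4858]]
-0.02 top [[210.8409 260.6189]]
-0.02 side [[236.3244 180.9906]]
-0.02 wrist [[321.9846 299.3298]]
-0.05 top [[206.7134 258.3012]]
-0.05 side [[235.1492 168.8782]]
-0.05 wrist [[322.1884 338.8546]]
black spot at z .15-.25 [array([0.5049, 0.2138, 0.15  ]), array([0.4984, 0.2028, 0.2   ]), array([0.492 , 0.1918, 0.25  ])]
```

View pics/w2.png

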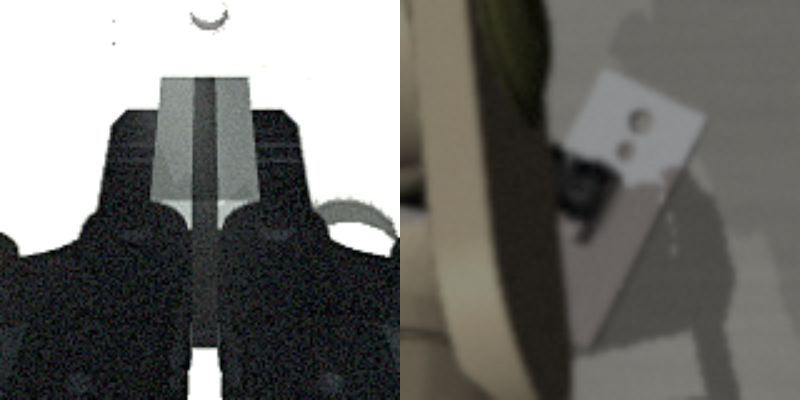

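The shut fingertips appear at row 291, but the TCP projects to row 279. That suggests the real tips are about 30 mm short of the nominal TCP, which would put them above the lug. A gentle touch test with shut fingers on top of the lug will settle it.

```bash
python3 -m pendant '[[[0,0,0],[0,0,40],1],[[0,0,0],[0,0,40],1],[[0,0,0],[0,0,15],1],[[0,0,0],[0,0,5],1],[[0,0,0],[0,0,0],1],[[0,0,0],[0,0,0],1]]'
python3 -m pendant '[[[0,0,0],[0,0,3],1],[[0,0,0],[0,0,3],1],[[0,0,0],[0,0,3],1],[[0,0,0],[0,0,0],1]]'
```

```text
time: 4.65
eef_pos: [0.5108, 0.2357, 0.0517]
orientation: [0.224, 0.975, 0.0, 0.001]
force: [0.7, -0.4, 0.3]
finger_gap: -0.0002
grasp_force: 0.0
time: 5.05
eef_pos: [0.51, 0.2355, 0.0414]
orientation: [0.224, 0.975, -0.0, -0.0]
force: [0.0, 0.7, 0.9]
finger_gap: -0.0002
grasp_force: 0.0
```

```bash
python3 -m pendant '[[[0,0,0],[0,0,3],1],[[0,0,0],[0,0,3],1],[[0,0,0],[0,0,3],1],[[0,0,0],[0,0,0],1]]'
python3 -m pendant '[[[0,0,0],[0,0,3],1],[[0,0,0],[0,0,3],1],[[0,0,0],[0,0,3],1],[[0,0,0],[0,0,0],1]]'
python3 - <<'E'
from h import *
import pickle
s=monitor.read_state();print(s["eef_pos"],s["force"])
c=optics.read_camera("wrist");c2=optics.read_camera("side");pickle.dump((s,c,c2),open("w3.pkl","wb"))
im=np.hstack([cv2.resize(c["frame"][100:400,170:470],(400,400)),cv2.resize(c2["frame"][170:270,190:290],(400,400))])[:,:,::-1]
cv2.imwrite("pics/w3.png",np.clip(im*1.6,0,255).astype(np.uint8))
E
```

```text
time: 5.45
eef_pos: [0.51, 0.2355, 0.0323]
orientation: [0.224, 0.975, -0.0, -0.0]
force: [0.1, -0.3, 0.2]
finger_gap: -0.0003
grasp_force: 0.0
time: 5.85
eef_pos: [0.51, 0.2355, 0.0233]
orientation: [0.224, 0.975, -0.0, -0.0]
force: [0.9, -0.1, 0.8]
finger_gap: -0.0001
grasp_force: 0.0
[0.51   0.2355 0.0233] [ 0.9307 -0.0618  0.7885]
```

View pics/w3.png

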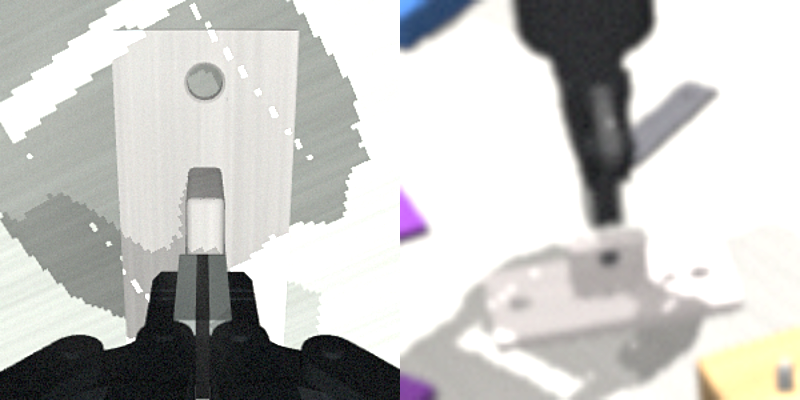

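The fingertips really are just above the lug while the reported TCP z is 0.023 m, so the real tips are about 25 to 35 mm short. I'll finish the touch to get the number.

```bash
python3 -m pendant '[[[0,0,0],[0,0,2],1],[[0,0,0],[0,0,2],1],[[0,0,0],[0,0,0],1],[[0,0,0],[0,0,0],1]]'
python3 -m pendant '[[[0,0,0],[0,0,2],1],[[0,0,0],[0,0,2],1],[[0,0,0],[0,0,0],1],[[0,0,0],[0,0,0],1]]'
```

```text
time: 6.35
eef_pos: [0.5102, 0.2355, 0.0198]
orientation: [0.224, 0.975, -0.0, -0.0]
force: [0.0, 0.1, 0.4]
finger_gap: 0.0002
grasp_force: 0.0
time: 6.75
eef_pos: [0.5102, 0.2355, 0.0157]
orientation: [0.224, 0.975, -0.0, -0.0]
force: [-0.1, -0.1, -0.8]
finger_gap: 0.0
grasp_force: 0.0
```

```bash
python3 -m pendant '[[[0,0,0],[0,0,2],1],[[0,0,0],[0,0,0],1],[[0,0,0],[0,0,0],1]]'
```

```text
time: 7.05
eef_pos: [0.5102, 0.2355, 0.0137]
orientation: [0.224, 0.975, -0.0, -0.0]
force: [0.2, 0.5, 0.6]
finger_gap: -0.0001
grasp_force: 0.0
```

```bash
python3 -m pendant '[[[0,0,0],[0,0,2],1],[[0,0,0],[0,0,0],1],[[0,0,0],[0,0,0],1]]'
python3 -m pendant '[[[0,0,0],[0,0,2],1],[[0,0,0],[0,0,0],1],[[0,0,0],[0,0,0],1]]'
```

```text
time: 7.35
eef_pos: [0.5105, 0.2356, 0.0126]
orientation: [0.224, 0.975, 0.0, 0.0]
force: [-1.8, -1.5, 7.3]
finger_gap: 0.0002
grasp_force: 3.7
time: 7.65
eef_pos: [0.5106, 0.2357, 0.0125]
orientation: [0.224, 0.975, 0.0, 0.001]
force: [-9.1, -3.6, 26.0]
finger_gap: -0.0005
grasp_force: 13.0
```

Contact came at a reported z of 0.0128 m, so the real fingertips are 30 mm behind the reported TCP, along the tool axis. I'll correct for that and grip the lug.

```bash
python3 -c "
from station import arm; print(arm.grip_depth)"
python3 -m pendant '[[[0,0,0],[0,0,-40],1],[[0,0,0],[0,0,0],0],[[0,0,0],[0,0,0],0],[[0,0,0],[0,0,0],0],[[0,0,0],[0,0,0],0],[[0,0,0],[0,0,0],0],[[0,0,0],[0,0,20],0],[[0,0,0],[0,0,20],0],[[0,0,0],[0,0,0],0],[[0,0,0],[0,0,0],0]]'
```

```text
0.0187
time: 8.65
eef_pos: [0.5103, 0.2355, 0.0099]
orientation: [0.224, 0.975, -0.0, -0.0]
force: [0.2, 0.1, 0.1]
finger_gap: 0.0853
grasp_force: 0.0
```

```bash
python3 -m pendant '[[[0,0,0],[0,0,12],0],[[0,0,0],[0,0,11],0],[[0,0,0],[0,0,0],0],[[0,0,0],[0,0,0],1],[[0,0,0],[0,0,0],1],[[0,0,0],[0,0,0],1],[[0,0,0],[0,0,0],1],[[0,0,0],[0,0,0],1],[[0,0,0],[0,0,0],1],[[0,0,0],[0,0,0],1],[[0,0,0],[0,0,0],1],[[0,0,0],[0,0,0],1]]' 80
```

```text
time: 9.85
eef_pos: [0.5105, 0.2356, -0.0128]
orientation: [0.224, 0.975, 0.0, 0.0]
force: [-0.8, -0.9, 6.4]
finger_gap: 0.0105
grasp_force: 79.1
```

```bash
python3 -m pendant '[[[0,0,0],[0,0,-5],1],[[0,0,0],[0,0,-20],1],[[0,0,0],[0,0,-40],1],[[0,0,0],[0,0,-40],1],[[0,0,0],[0,0,-10],1],[[0,0,-5.45],[0,0,0],1],[[0,0,-5.45],[0,0,0],1],[[0,0,0],[0,0,0],1],[[0,0,0],[0,0,0],1]]'
python3 - <<'E'
from h import *
t=np.radians(-15);X=np.array([np.cos(t),np.sin(t)]);Y=np.array([-np.sin(t),np.cos(t)])
for k in (.09,.11):
  plan([*(BL+Y*k),.10],toolR(BYAW))
c=optics.read_camera("wrist")
for k in (.09,.11):
  s=dict(orientation=toolR(BYAW).as_quat(),eef_pos=np.array([*(BL+Y*k),.10]))
  print(k,[proj(c,[*(BL+X*x),.063],s)[0] for x in(.052,-.052)],[proj(c,[*(BL+Y*k+X*x),.121],s)[0] for x in(.052,-.052)])
E
```

```text
time: 10.75
eef_pos: [0.5098, 0.2354, 0.1009]
orientation: [0.132, 0.991, -0.0, -0.001]
force: [0.4, 1.2, -2.4]
finger_gap: 0.0104
grasp_force: 78.2
t 10.75 turn [-0.05 -0.08 -0.13] shift after turn [-86.2 -77.3   0.9] shift before turn [-86.3 -77.1   0.8] gap 0.010430175541591808 F [ 0.4  1.2 -2.4]
t 10.75 turn [-0.05 -0.08 -0.13] shift after turn [-86.2 -57.3   0.9] shift before turn [-86.3 -57.1   0.8] gap 0.010430175541591808 F [ 0.4  1.2 -2.4]
0.09 [array([172.4264, 332.0899]), array([149.6869, 158.2837])] [array([321.7884, 400.4907]), array([321.8889, 177.3142])]
0.11 [array([140.1735, 331.6026]), array([112.8585, 158.7824])] [array([321.7884, 400.4907]), array([321.8889, 177.3142])]
```

```bash
python3 -m pendant '[[[0,0,0],[-20,-15,0],1],[[0,0,0],[-30,-23,0],1],[[0,0,0],[-26,-20,0],1],[[0,0,0],[-10,-9,0],1],[[0,0,0],[0,0,0],1],[[0,0,0],[0,0,0],1],[[0,0,0],[0,0,0],1]]'
python3 - <<'E'
from h import *
import pickle
s=monitor.read_state();print(s["eef_pos"],s["force"])
c=optics.read_camera("wrist");pickle.dump((s,c),open("w4.pkl","wb"))
im=c["frame"][:,:,::-1]
cv2.imwrite("pics/w4.png",np.clip(cv2.resize(im[110:410,60:460],(800,600),interpolation=cv2.INTER_CUBIC)*1.3,0,255).astype(np.uint8))
E
```

```text
time: 11.5
eef_pos: [0.5753, 0.1496, 0.1017]
orientation: [0.13, 0.992, 0.0, -0.0]
force: [0.5, -0.0, -1.9]
finger_gap: 0.0102
grasp_force: 78.2
[0.5753 0.1496 0.1017] [ 0.5033 -0.0126 -1.9342]
```

View pics/w4.png

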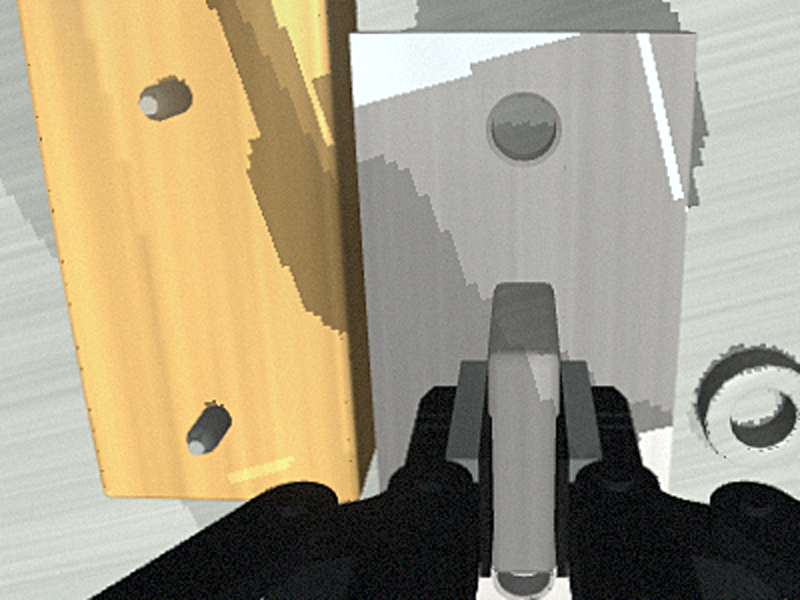

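The block's pin tips are at (148,104) and (195,447) in the crop. The held plate's near hole is at (524,127), its near corners at (350,33) and (696,33), and the lug edges are visible. I'll fit the plate's pose in the hand and the pin positions with this one camera.

```bash
cat > fit.py <<'E'
from h import *
import pickle
from scipy.optimize import least_squares
s,c=pickle.load(open("w4.pkl","rb")); Rt=R.from_quat(s["orientation"]).as_matrix()
px=lambda p:np.array(p)/2+[60,110]
M=np.array([(-70,-32,8),(-70,32,8),(-52,0,8),(-22,-6,43),(-22,6,43),(-22,-6,8),(-22,6,8),(22,-6,43),(22,6,43)])*1e-3
I=px([(350,33),(696,33),(524,127),(490,351),(558,351),(496,283),(555,283),(497,572),(556,572)])
D=np.diag([-1,1,-1.])
def pts(v,M): return s["eef_pos"]+(R.from_rotvec(v[:3]).apply(M@D)+v[3:])@Rt.T
f=lambda v:(proj(c,pts(v,M),s)-I).ravel()
r=least_squares(f,[0,0,0,0,0,-.0128],loss="soft_l1",f_scale=1.)
print("turn deg in tool",np.degrees(r.x[:3]),"offset mm",r.x[3:]*1e3);print(f(r.x).reshape(-1,2).round(1).tolist())
P=pts(r.x,np.array([(0,0,0),(52,0,0),(-52,0,0)])*1e-3);print("plate centre, holes",P)
pins=onz(c,px([(195,447),(148,104)]),.063,s);print("pins far,near",pins,pins.mean(0),np.linalg.norm(pins[0]-pins[1]),"yaw",np.degrees(np.arctan2(*(pins[0]-pins[1])[1::-1])))
print("shift needed in tool mm",(Rt.T@(pins.mean(0)-P[0]))*1e3,"plate yaw",np.degrees(np.arctan2(*(P[1]-P[2])[1::-1])))
E
python3 fit.py
```

```text
turn deg in tool [-0.2398 -0.0837 -0.3347] offset mm [  0.7462   0.389  -11.4431]
[[0.7, 0.7], [-0.0, -0.2], [0.0, 1.1], [-1.3, 0.2], [1.9, 0.0], [-0.4, -3.2], [-0.3, -3.3], [-2.2, 0.3], [1.6, 0.2]]
plate centre, holes [[0.5747 0.1502 0.1131]
 [0.625  0.1371 0.1132]
 [0.5244 0.1633 0.1131]]
pins far,near [[0.6018 0.0389 0.063 ]
 [0.5014 0.0663 0.063 ]] [0.5516 0.0526 0.063 ] 0.10410360305290318 yaw -15.292496976699496
shift needed in tool mm [  -2.8811 -100.231    50.1395] plate yaw -14.605452809006714
```

```bash
python3 -m pendant '[[[0,0,0.3],[0,0,0],1],[[0,0,0],[-1,-20,0],1],[[0,0,0],[-1,-30,0],1],[[0,0,0],[-1,-30,0],1],[[0,0,0],[0,-20,0],1],[[0,0,0],[0,0,20],1],[[0,0,0],[0,0,15],1],[[0,0,0],[0,0,6],1],[[0,0,0],[0,0,0],1],[[0,0,0],[0,0,0],1]]'
python3 - <<'E'
from h import *
import pickle
s=monitor.read_state();print(s["eef_pos"],s["force"])
s0,_=pickle.load(open("w4.pkl","rb"))
print("moved in tool mm",R.from_quat(s0["orientation"]).inv().apply(s["eef_pos"]-s0["eef_pos"])*1e3)
E
```

```text
time: 12.55
eef_pos: [0.5529, 0.0515, 0.0615]
orientation: [0.133, 0.991, 0.0, 0.001]
force: [0.3, 0.4, -2.4]
finger_gap: 0.0107
grasp_force: 78.4
[0.5529 0.0515 0.0615] [ 0.261   0.3687 -2.4203]
moved in tool mm [  -3.7007 -100.5203   40.1831]
```

```bash
python3 -m pendant '[[[0,0,0],[0.8,0.3,0],1],[[0,0,0],[0,0,5],1],[[0,0,0],[0,0,3],1],[[0,0,0],[0,0,3],1],[[0,0,0],[0,0,3],1],[[0,0,0],[0,0,0],1],[[0,0,0],[0,0,0],1]]'
```

```text
time: 13.25
eef_pos: [0.5518, 0.0518, 0.0468]
orientation: [0.133, 0.991, -0.0, -0.0]
force: [0.3, 0.5, -2.2]
finger_gap: 0.0108
grasp_force: 78.5
```

```bash
python3 -m pendant '[[[0,0,0],[0,0,2],1],[[0,0,0],[0,0,2],1],[[0,0,0],[0,0,0],1],[[0,0,0],[0,0,0],1]]'
```

```text
time: 13.65
eef_pos: [0.5518, 0.0518, 0.0428]
orientation: [0.133, 0.991, 0.0, -0.0]
force: [-0.4, -0.2, -2.9]
finger_gap: 0.0104
grasp_force: 78.5
```

```bash
python3 -m pendant '[[[0,0,0],[0,0,2],1],[[0,0,0],[0,0,2],1],[[0,0,0],[0,0,2],1],[[0,0,0],[0,0,1],1],[[0,0,0],[0,0,0],1],[[0,0,0],[0,0,0],1]]'
python3 -m pendant '[[[0,0,0],[0,0,1],1],[[0,0,0],[0,0,1],1],[[0,0,0],[0,0,1],1],[[0,0,0],[0,0,0],1],[[0,0,0],[0,0,0],1]]'
```

```text
time: 14.25
eef_pos: [0.5519, 0.0518, 0.0358]
orientation: [0.133, 0.991, -0.0, 0.0]
force: [0.1, 0.6, -2.8]
finger_gap: 0.0104
grasp_force: 78.5
time: 14.75
eef_pos: [0.5518, 0.0518, 0.0328]
orientation: [0.133, 0.991, 0.0, 0.0]
force: [-0.2, -0.3, -3.0]
finger_gap: 0.0106
grasp_force: 78.5
```

```bash
python3 -m pendant '[[[0,0,0],[0,0,1],1],[[0,0,0],[0,0,1],1],[[0,0,0],[0,0,0],1],[[0,0,0],[0,0,0],1]]'
python3 -m pendant '[[[0,0,0],[0,0,1],1],[[0,0,0],[0,0,0],1],[[0,0,0],[0,0,0],1]]'
```

```text
time: 15.15
eef_pos: [0.552, 0.0518, 0.0322]
orientation: [0.133, 0.991, -0.0, 0.0]
force: [-6.2, -0.5, 11.0]
finger_gap: 0.0106
grasp_force: 80.6
time: 15.45
eef_pos: [0.552, 0.0518, 0.0322]
orientation: [0.133, 0.991, -0.0, 0.0]
force: [-10.4, 0.2, 21.2]
finger_gap: 0.0104
grasp_force: 82.1
```

Seated: it stopped at 0.0322, exactly the expected height for flush. I'll release, rise, take a picture, and plan the approach to the square punch.

```bash
python3 -m pendant '[[[0,0,0],[0,0,-2],1],[[0,0,0],[0,0,0],0],[[0,0,0],[0,0,0],0],[[0,0,0],[0,0,0],0],[[0,0,0],[0,0,0],0],[[0,0,0],[0,0,0],0],[[0,0,0],[0,0,-10],0],[[0,0,0],[0,0,-35],0],[[0,0,0],[0,0,-45],0],[[0,0,0],[0,0,-40],0],[[0,0,0],[0,0,-10],0],[[0,0,0],[0,0,0],0]]'
python3 - <<'E'
from h import *
import pickle
s=monitor.read_state();c=optics.read_camera("wrist");pickle.dump((s,c),open("w5.pkl","wb"))
s0,d0=pickle.load(open("d0.pkl","rb"));t=d0["top"]
yaw=14.6;F=R.from_euler("z",yaw,degrees=True)
C=np.array([.475,-.2644,0]);m=C+F.apply([-.020,-.050,.085]); ax=F.apply([-np.sin(np.radians(33)),0,np.cos(np.radians(33))])
print("mouth",m,proj(t,m),"head pred top",proj(t,m+ax*.075),"obs [515.9 303.6]; side",proj(d0["side"],m+ax*.075),"obs",np.array([655-400,440-300])/3.125+[330,320])
g=m+ax*.037; print("grip",g,"rad",np.linalg.norm(g[:2]))
plan(g+ax*(.12-.049),toolR(yaw,33))
print("predict plate holes",[proj(c,[.5513+.966*x,.052-.2588*x,.053],s)[0] for x in(.052,-.052,.034)])
E
```

```text
time: 16.65
eef_pos: [0.5525, 0.0518, 0.1736]
orientation: [0.133, 0.991, 0.0, 0.002]
force: [-0.2, 0.0, 0.2]
finger_gap: 0.0854
grasp_force: 0.0
mouth [ 0.4682 -0.3178  0.085 ] [[497.4849 286.8248]] head pred top [[516.1122 305.2314]] obs [515.9 303.6]; side [[410.0811 361.7289]] obs [411.6 364.8]
grip [ 0.4487 -0.3229  0.116 ] rad 0.552850490848083
t 16.7 turn [ -8.61 -32.23 -29.05] shift after turn [ 193.1 -336.7 -130. ] shift before turn [  34.  -407.9   -3.9] gap 0.08526526601196986 F [ 0.5  0.9 -0.1]
predict plate holes [array([321.6097, 273.7265]), array([320.9203, 139.6484]), array([321.5003, 252.4718])]
```

```bash
python3 -m pendant '[[[0,0,0],[3,-40,0],0],[[0,0,0],[3,-40,0],0],[[0,0,0],[3,-40,0],0],[[0,0,0],[3,-40,0],0],[[0,0,0],[4,-42,0],0],[[0,0,0],[4,-42,0],0],[[0,0,0],[4,-42,0],0],[[0,0,0],[4,-42,0],0],[[0,0,0],[3,-40,-2],0],[[0,0,0],[3,-40,-2],0]]'
python3 -m pendant '[[[-1.43,-5.37,-4.84],[0,0,0],0],[[-1.43,-5.37,-4.84],[0,0,0],0],[[-1.43,-5.37,-4.84],[0,0,0],0],[[-1.44,-5.37,-4.84],[0,0,0],0],[[-1.44,-5.37,-4.84],[0,0,0],0],[[-1.44,-5.38,-4.84],[0,0,0],0],[[0,0,0],[0,0,0],0],[[0,0,0],[0,0,0],0],[[0,0,0],[0,0,0],0]]' 90
python3 - <<'E'
from h import *
import pickle
s=monitor.read_state();c=optics.read_camera("wrist");pickle.dump((s,c),open("w6.pkl","wb"))
F=R.from_euler("z",14.6,degrees=True)
C=np.array([.475,-.2644,0]);m=C+F.apply([-.020,-.050,.085]); ax=F.apply([-np.sin(np.radians(33)),0,np.cos(np.radians(33))])
plan(m+ax*(.037+.071),toolR(14.6,33))
for a in (.075,.065,.005,0): print(a,proj(c,m+ax*a,s))
Yv=F.apply([0,1,0]);Xp=np.cross(Yv,ax)
for sx in(1,-1):
  for sy in (1,-1): print("body top corner",sx,sy,proj(c,m+ax*.065+.012*(sx*Xp+sy*Yv),s))
w5=pickle.load(open("w5.pkl","rb"))[1]["frame"]
im=np.hstack([cv2.resize(w5[90:390,200:440],(320,400)),cv2.resize(c["frame"],(480,400))])[:,:,::-1]
im=np.hstack([cv2.resize(w5[90:390,200:440],(240,300)),c["frame"][100:400,60:620]])[:,:,::-1]
cv2.imwrite("pics/c6.png",np.clip(im*1.4,0,255).astype(np.uint8))
E
```

```text
time: 17.7
eef_pos: [0.4101, -0.3336, 0.1739]
orientation: [0.133, 0.991, 0.001, -0.001]
force: [1.0, 0.5, -0.6]
finger_gap: 0.0854
grasp_force: 0.0
time: 18.6
eef_pos: [0.4796, -0.3021, 0.2174]
orientation: [-0.069, 0.971, 0.031, 0.229]
force: [-0.9, -0.1, -0.4]
finger_gap: 0.0852
grasp_force: 0.0
t 18.65 turn [-1.63 -6.23 -6.13] shift after turn [ 84.9 -12.2  -4.9] shift before turn [ 83.1 -21.2   4.7] gap 0.08540966654881979 F [-0.   0.4  0.9]
0.075 [[280.9196 102.1072]]
0.065 [[283.4308 104.2139]]
0.005 [[294.6867 113.6684]]
0 [[295.4082 114.275 ]]
body top corner 1 1 [[308.6715 124.9146]]
body top corner 1 -1 [[263.8098 130.0205]]
body top corner -1 1 [[303.5739  77.899 ]]
body top corner -1 -1 [[257.9722  83.4328]]
```

View pics/c6.png

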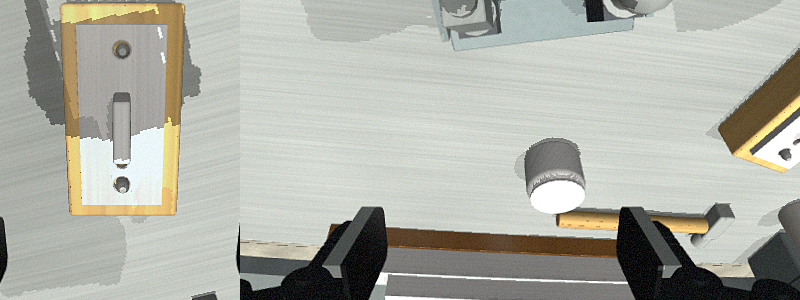

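The plate is seated with both pins through its holes (left tile). The turn swung the TCP about a point farther back, so I'll finish the turn and then correct the position.

```bash
python3 -m pendant '[[[-0.8,-3.1,-3.1],[0,0,0],0],[[-0.8,-3.1,-3.0],[0,0,0],0],[[0,0,0],[0,0,0],0],[[0,0,0],[0,0,0],0]]'
cat >> h.py <<'E'
SF=R.from_euler("z",14.6,degrees=True)
SC=np.array([.475,-.2644,0]);m=SC+SF.apply([-.020,-.050,.085]); ax=SF.apply([-np.sin(np.radians(33)),0,np.cos(np.radians(33))])
E
python3 -c "
from h import *
plan(m+ax*(.037+.071),toolR(14.6,33))"
```

```text
time: 19.05
eef_pos: [0.5155, -0.2845, 0.2445]
orientation: [-0.095, 0.962, 0.033, 0.255]
force: [-0.2, 0.0, -0.4]
finger_gap: 0.0852
grasp_force: 0.0
t 19.05 turn [-0.91 -3.14 -3.08] shift after turn [132.2 -20.3  -3.7] shift before turn [130.9 -27.4   3.9] gap 0.08518978362520835 F [-0.2  0.  -0.4]
```

```bash
python3 -c "
from h import *
s=monitor.read_state();print(s['joint_positions'],s['qvel'],s['eef_pos'])"
python3 -m pendant '[[[0,0,0],[0,0,0],0],[[0,0,0],[0,0,0],0]]'
```

```text
[-0.937   0.2356  1.5841  0.5232  1.1538 -2.8798] [-0.0145  0.0042  0.0181 -0.0033 -0.0003  0.0023] [ 0.5155 -0.2845  0.2445]
time: 19.25
eef_pos: [0.5149, -0.2849, 0.244]
orientation: [-0.094, 0.962, 0.033, 0.255]
force: [0.6, -0.3, 0.1]
finger_gap: 0.0853
grasp_force: 0.0
```

Joint 6 is at its limit. A half turn about the tool axis gives the same grasp with J6 near 0, so I'll spin there.

```bash
python3 -m pendant '[[[0,0,8.5],[0,0,0],0],[[0,0,8.5],[0,0,0],0],[[0,0,8.5],[0,0,0],0],[[0,0,8.5],[0,0,0],0],[[0,0,8.5],[0,0,0],0],[[0,0,8.5],[0,0,0],0],[[0,0,8.5],[0,0,0],0],[[0,0,8.5],[0,0,0],0],[[0,0,8.5],[0,0,0],0],[[0,0,8.5],[0,0,0],0]]'
python3 -m pendant '[[[0,0,8.5],[0,0,0],0],[[0,0,8.5],[0,0,0],0],[[0,0,8.5],[0,0,0],0],[[0,0,8.5],[0,0,0],0],[[0,0,8.5],[0,0,0],0],[[0,0,8.5],[0,0,0],0],[[0,0,8.5],[0,0,0],0],[[0,0,8.5],[0,0,0],0],[[0,0,8.5],[0,0,0],0],[[0,0,8.5],[0,0,0],0],[[0,0,0],[0,0,0],0],[[0,0,0],[0,0,0],0]]'
cat >> h.py <<'E'
FL=R.from_euler("z",180,degrees=True)
E
python3 -c "
from h import *
plan(m+ax*(.037+.071),toolR(14.6,33)*FL)
print(monitor.read_state()['joint_positions'])"
```

```text
time: 20.25
eef_pos: [0.515, -0.285, 0.2441]
orientation: [0.583, 0.771, 0.197, 0.165]
force: [0.2, -0.5, -0.2]
finger_gap: 0.0856
grasp_force: 0.0
time: 21.45
eef_pos: [0.5151, -0.2849, 0.2442]
orientation: [0.949, 0.18, 0.257, -0.01]
force: [-1.0, -0.2, -0.0]
finger_gap: 0.0855
grasp_force: 0.0
t 21.45 turn [0.63 3.21 7.07] shift after turn [-131.7   20.    -3.6] shift before turn [-133.1    3.7    3.9] gap 0.08551040550765233 F [-1.  -0.2 -0. ]
[-0.9382  0.2357  1.5846  0.5234  1.1538  0.0832]
```

```bash
echo 'm=m+[.0017,.0007,0]  # robot vs top camera, from plate and pins' >> h.py
python3 -m pendant '[[[0.6,3.2,7.0],[0,0,0],0],[[0,0,0],[-32,5,-1],0],[[0,0,0],[-32,5,-1],0],[[0,0,0],[-32,5,-1],0],[[0,0,0],[-34,5,-1],0],[[0,0,0],[0,0,0],0],[[0,0,0],[0,0,0],0],[[0,0,0],[0,0,0],0]]'
python3 -c "
from h import *
plan(m+ax*(.037-.049),toolR(14.6,33)*FL)
import pickle
s=monitor.read_state();c=optics.read_camera('wrist');pickle.dump((s,c),open('w7.pkl','wb'))
for a in (.075,.065,.005,0): print(a,proj(c,m+ax*a,s))
"
```

```text
time: 22.25
eef_pos: [0.4131, -0.3319, 0.1775]
orientation: [0.951, 0.122, 0.282, -0.035]
force: [-0.1, 1.0, 0.3]
finger_gap: 0.0856
grasp_force: 0.0
t 22.25 turn [ 0.08 -0.02  0.  ] shift after turn [ -1.2   0.  121.6] shift before turn [ -1.2  -0.1 121.6] gap 0.08556112201973122 F [-0.1  1.   0.3]
0.075 [[321.459  254.4055]]
0.065 [[321.4337 248.1845]]
0.005 [[321.3165 219.4524]]
0 [[321.3088 217.5625]]
```

```bash
python3 -c "
from h import *
import pickle
s,c=pickle.load(open('w7.pkl','rb'))
g=cv2.GaussianBlur(cv2.cvtColor(c['frame'],cv2.COLOR_RGB2GRAY),(5,5),0)
for r in (215,225,235,245,255,265): print(r,g[r,262:386:4])
print('col 321',g[160:320:4,321]);print('col 311',g[160:320:4,311])
Yv=SF.apply([0,1,0]);Xp=np.cross(Yv,ax)
for a,h in((.065,.012),(.005,.012)):print(a,[proj(c,m+ax*a+h*(i*Xp+j*Yv),s)[0].round() for i in(1,-1) for j in(1,-1)])
"
```

```text
215 [131 130 129 129 127 130 129 130 132 131 122  92  95  94  92  90  91  92
  93  92 106 127  73  36 140 137 125 126 133 143 144]
225 [104 108 109 108 110 111 111 112 114 115 113  94  95  95  93  91  91  93
  93  93  86 101 103  78 134 140 124 125 134 142 142]
235 [117 118 118 116 117 116 116 117 117 118 110 117 118 122 119 121 123 127
 127 131 127 101 102  78 128 130 128 126 133 141 141]
245 [ 65  65  77  81  84  85  85  86  89  87  91 132 130  92  89  91  90  82
 102 139 129  67  68  30  37  43 126 124 127 133 146]
255 [120 119 136 138 138 135 137 139 138 139 125 127 109 130 130 130 130 130
 130 101 111 133 114  41  57 120 126 126 127 136 148]
265 [133 138 138 139 139 140 139 140 139 138 133 116 118 127 127 128 128 127
 128 120 114 150 138 135 135 115 126 125 126 144 146]
col 321 [144 142 129 133 136 137 135  49  50  49  63 136 100  91  90  91  91  92
  92 133 124  87 132 131 128 131 128 128 129  92  81  92  94  95  96  92
  85  81  93 127]
col 311 [143 143 130 132 133 132 133  55  55  54  63  78 106  95  95  94  95  95
  95 132 134 130  88  92 127 129 128 120  86  89  85  93  96  97  97  95
  96  96 142 144]
0.065 [array([300., 228.]), array([343., 228.]), array([301., 268.]), array([342., 268.])]
0.005 [array([304., 203.]), array([338., 203.]), array([305., 235.]), array([338., 235.])]
```

The grey profile shows the punch within about 2 mm of the prediction: +1 mm in tool y and −2 mm in tool x. I'll apply that, advance along the axis and grip.

```bash
python3 -m pendant '[[[0,0,0],[-3,1,0],0],[[0,0,0],[0,0,30],0],[[0,0,0],[0,0,30],0],[[0,0,0],[0,0,25],0],[[0,0,0],[0,0,20],0],[[0,0,0],[0,0,11],0],[[0,0,0],[0,0,5],0],[[0,0,0],[0,0,0],0],[[0,0,0],[0,0,0],0]]'
```

```text
time: 23.2
eef_pos: [0.4742, -0.3175, 0.0746]
orientation: [0.951, 0.121, 0.282, -0.035]
force: [-0.2, -1.1, -0.1]
finger_gap: 0.0852
grasp_force: 0.0
```

```bash
python3 -m pendant '[[[0,0,0],[0,0,0],1],[[0,0,0],[0,0,0],1],[[0,0,0],[0,0,0],1],[[0,0,0],[0,0,0],1],[[0,0,0],[0,0,0],1],[[0,0,0],[0,0,0],1],[[0,0,0],[0,0,0],1],[[0,0,0],[0,0,0],1]]' 110
```

```text
time: 24.0
eef_pos: [0.4741, -0.3171, 0.0741]
orientation: [0.951, 0.121, 0.282, -0.036]
force: [-4.1, 1.1, 5.9]
finger_gap: 0.0227
grasp_force: 107.1
```

```bash
python3 -m pendant '[[[0,0,0],[0.3,0,-5],1],[[0,0,0],[0.5,0,-10],1],[[0,0,0],[0.5,0,-10],1],[[0,0,0],[0.5,0,-10],1]]'
python3 -m pendant '[[[0,0,0],[0.5,0,-10],1],[[0,0,0],[0.5,0,-10],1],[[0,0,0],[0.5,0,-10],1],[[0,0,0],[0.5,0,-10],1],[[0,0,0],[0.5,0,-10],1],[[0,0,0],[0.5,0,-10],1],[[0,0,0],[0.5,0,-10],1],[[0,0,0],[0,0,0],1],[[0,0,0],[0,0,0],1]]'
```

```text
time: 24.4
eef_pos: [0.4566, -0.3216, 0.1048]
orientation: [0.951, 0.121, 0.282, -0.036]
force: [-0.1, -0.4, -3.1]
finger_gap: 0.0229
grasp_force: 107.7
time: 25.3
eef_pos: [0.423, -0.3303, 0.1647]
orientation: [0.951, 0.121, 0.282, -0.036]
force: [-0.2, -0.6, -3.6]
finger_gap: 0.0226
grasp_force: 107.7
```

The punch is drawn clear. Next: lift further, turn upright, and then shift over the rivet hole.

```bash
python3 -m pendant '[[[0,0,0],[5,0,-15],1],[[0,0,0],[10,0,-20],1],[[0,0,0],[5,0,-15],1],[[0,0,0],[0,0,0],1]]'
python3 -c "
from h import *
plan([.5842,.0434,.151],toolR(14.6,0)*FL)"
```

```text
time: 25.7
eef_pos: [0.4132, -0.3335, 0.2188]
orientation: [0.951, 0.121, 0.282, -0.035]
force: [0.6, 0.1, -3.7]
finger_gap: 0.0226
grasp_force: 107.9
t 25.7 turn [  0.16 -33.03  -0.11] shift after turn [ 260.5 -321.6   67.8] shift before turn [ 181.1 -322.4  197.8] gap 0.022580964743401353 F [ 0.6  0.1 -3.7]
```

```bash
python3 -m pendant '[[[0,-4,0],[0,0,0],1],[[0,-5,0],[0,0,0],1],[[0,-6,0],[0,0,0],1],[[0,-6,0],[0,0,0],1],[[0,-6,0],[0,0,0],1],[[0,-4,0],[0,0,0],1],[[0,-2,0],[0,0,0],1],[[0,0,0],[0,0,0],1],[[0,0,0],[0,0,0],1],[[0,0,0],[0,0,0],1]]'
python3 -c "
from h import *
plan([.5842,.0434,.22],toolR(14.6,0)*FL)"
```

```text
time: 26.7
eef_pos: [0.4127, -0.3328, 0.217]
orientation: [0.992, 0.126, 0.0, -0.001]
force: [-0.4, 0.1, -3.0]
finger_gap: 0.0231
grasp_force: 107.8
t 26.7 turn [-0.09 -0.04 -0.16] shift after turn [ 260.8 -320.8   -3. ] shift before turn [ 259.9 -321.6   -2.3] gap 0.023127677295964735 F [-0.4  0.1 -3. ]
```

```bash
python3 -m pendant '[[[0,0,0],[14,-18,0],1],[[0,0,0],[20,-25,0],1],[[0,0,0],[28,-35,0],1],[[0,0,0],[28,-35,0],1],[[0,0,0],[28,-35,0],1],[[0,0,0],[28,-35,0],1],[[0,0,0],[28,-35,0],1],[[0,0,0],[28,-35,0],1],[[0,0,0],[26,-30,0],1],[[0,0,0],[20,-25,0],1],[[0,0,0],[12,-14,0],1],[[0,0,0],[0,0,0],1]]'
python3 -m pendant '[[[0,0,0],[0,0,0],1],[[0,0,0],[0,0,15],1],[[0,0,0],[0,0,20],1],[[0,0,0],[0,0,15],1],[[0,0,0],[0,0,0],1],[[0,0,0],[0,0,0],1],[[0,0,0],[0,0,0],1]]'
python3 - <<'E'
from h import *
import pickle
plan([.5842,.0434,.151],toolR(14.6,0)*FL)
s=monitor.read_state(); d={n:optics.read_camera(n) for n in("top","side","wrist")}; pickle.dump((s,d),open("d9.pkl","wb"))
T=s["eef_pos"];rh=[.5842,.0434,.053]
n=T-[0,0,.048]
for k in("side","wrist"): print(k,"nose",proj(d[k],n,s),"head",proj(d[k],n+[0,0,.135],s),"collar",proj(d[k],n+[0,0,.0625],s),"rivet",proj(d[k],rh,s))
a=cv2.resize(d["side"]["frame"][150:300,240:390],(400,400),interpolation=cv2.INTER_CUBIC); b=cv2.resize(d["wrist"]["frame"][130:430,170:470],(400,400))
cv2.imwrite("pics/c9.png",np.clip(np.hstack([a,b])[:,:,::-1]*1.3,0,255).astype(np.uint8))
E
```

```text
time: 27.9
eef_pos: [0.5846, 0.0455, 0.2173]
orientation: [0.992, 0.127, -0.0, -0.001]
force: [-0.4, -0.2, -3.3]
finger_gap: 0.0228
grasp_force: 108.3
time: 28.6
eef_pos: [0.5848, 0.0433, 0.169]
orientation: [0.992, 0.126, 0.001, -0.0]
force: [0.0, -0.3, -4.3]
finger_gap: 0.0228
grasp_force: 108.3
t 28.6 turn [ 0.   -0.11 -0.18] shift after turn [-0.5 -0.2 18. ] shift before turn [-0.5 -0.2 18. ] gap 0.022826009477315355 F [ 0.  -0.3 -4.3]
side nose [[322.7152 226.2697]] head [[323.1694 169.7026]] collar [[322.9172 201.0605]] rivet [[322.2913 252.0301]]
wrist nose [[321.4718 244.3455]] head [[321.5577 412.72  ]] collar [[321.4963 292.1876]] rivet [[321.1614 214.5218]]
```

View pics/c9.png

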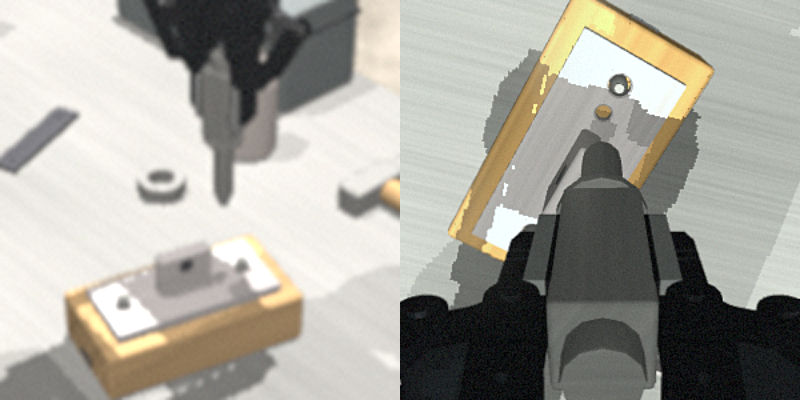

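The nose and rivet hole are within about 1 px of their predictions in both views. I'll check the punch's tilt numerically in the side picture.

Run:
```python
from h import *
import pickle
s,d=pickle.load(open("d9.pkl","rb"));c=d["side"];T=s["eef_pos"]
g=cv2.GaussianBlur(cv2.cvtColor(c["frame"],cv2.COLOR_RGB2GRAY),(3,3),0)
for r in range(186,230,3): print(r,g[r,308:340])
for z,rad in((0,.008),(.02,.008),(.055,.008),(.0625,.015),(.075,.012)):
    print(z,proj(c,T-[0,0,.048]+[0,0,z],s))
```

```text
186 [184 180 157 114  82  78  82  80  82  85  86  85  85  86  85  85  85  82
  81  83  81  66  47  34  29  29  33  49  77 100 110 110]
189 [187 185 174 148 116  94  83  79  81  85  86  85  85  84  85  85  85  82
  81  83  80  66  47  33  29  30  36  52  79 102 110 110]
192 [187 187 187 182 165 135 105  87  82  85  86  85  85  84  84  84  83  81
  83  85  81  67  48  34  29  32  42  63  88 105 111 110]
195 [186 186 186 187 187 182 167 139 107  89  86  85  84  84  85  84  82  80
  82  85  80  66  50  44  52  70  89 103 110 112 110 108]
198 [185 185 186 187 187 184 173 145 112  90  85  85  85  85  85  85  85  82
  81  81  82  81  84  94 105 112 115 115 113 111 110 108]
201 [186 185 185 185 186 186 179 158 124  96  86  86  85  85  85  86  86  84
  82  81  83  88  95 104 111 114 114 114 113 112 110 108]
204 [189 189 188 187 187 186 185 181 169 149 126 106  94  90  89  89  89  88
  88  89  92  96 103 110 114 114 114 113 112 111 109 106]
207 [187 187 188 189 189 189 188 188 188 187 178 153 116  90  84  86  86  84
  85  93 104 112 114 113 113 113 112 112 111 110 107 106]
210 [186 186 186 186
[... 360 characters left out ...]
191 192 192 191 191 190]
219 [126 137 164 182 188 188 188 189 191 192 186 163 123  92  83  84  83  84
 100 135 171 188 191 190 191 190 189 189 188 189 189 190]
222 [110 140 165 179 184 186 187 187 188 189 185 168 136 103  86  83  84  90
 113 147 176 188 189 189 189 189 189 189 190 190 189 188]
225 [163 177 185 187 187 187 187 187 187 187 188 185 173 147 116  98 102 128
 161 183 191 191 190 189 189 188 188 188 188 188 187 187]
228 [187 187 188 188 188 188 188 187 187 186 186 187 187 185 180 176 177 181
 185 188 189 189 190 190 190 190 190 189 188 187 187 187]
0 [[322.7152 226.2697]]
0.02 [[322.7784 218.3779]]
0.055 [[322.8922 204.1718]]
0.0625 [[322.9172 201.0605]]
0.075 [[322.9592 195.821 ]]
```

The shank is vertical with no drift in column, and its heights match. I'll lower 18 mm to reach 50 mm, settle and hand in.

```bash
python3 -m pendant '[[[0,0,0],[0,0,5],1],[[0,0,0],[0,0,8],1],[[0,0,0],[0,0,5],1],[[0,0,0],[0,0,0],1],[[0,0,0],[0,0,0],1],[[0,0,0],[0,0,0],1],[[0,0,0],[0,0,0],1],[[0,0,0],[0,0,0],1]]'
python3 -c "
from h import *
plan([.5842,.0434,.151],toolR(14.6,0)*FL)
print(finish_job())"
```

```text
time: 29.55
eef_pos: [0.5844, 0.0439, 0.15]
orientation: [0.992, 0.126, 0.0, -0.0]
force: [0.2, -0.2, -4.0]
finger_gap: 0.0226
grasp_force: 108.3
t 29.55 turn [-0.03 -0.02 -0.14] shift after turn [-0.3  0.4 -1. ] shift before turn [-0.3  0.4 -1. ] gap 0.02264842419421204 F [ 0.2 -0.2 -4. ]
the job is handed in; nothing more can be done
None
```

Job handed in at 29.6 s; no verdict came back. By my measurements the plate is flush on the pins and let go, and the square punch is held upright about 49 mm above the rivet hole; the real fingertips were 30 mm short of the reported TCP, so my first grip on the lug missed and I corrected for it.

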